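Lock the hairpin tin away

ROBOT

A 6-joint arm with a two-finger parallel gripper is mounted at the origin on the work surface. World frame = base frame: x ahead of the robot, y to its left, z up, the work surface at z = 0. Lengths are in m, angles in degrees, forces in N, time in s.
With the tool pointing down it reaches from about 0.35 to 0.925 m from the base axis. Payload 6.4 kg.
Tool frame: the origin (TCP) lies midway between the tips of the shut fingers; the grasp point (between the pads) lies robot.hold_point_z behind it (robot.hold_point_z is the distance from the TCP to the grasp point, in m); z points along the fingers, y is the line along which they close (so a half turn about z gives the same grasp; the last joint's range is limited). The gripper opens to 85 mm and grips with 20 to 120 N. Pads are 22 mm wide; open, the fingers measure 114 mm over their backs; the gripper's body (76 mm by 85 mm) begins 54 mm behind the grasp point. The pads swing forward as they close: fully open they stand 13 mm farther back than shut.
Start: joints at [-85.434, 14.043, 89.255, -0, 76.702, -9.975], TCP at [0.163, -0.629, 0.231] pointing down, gripper open.
Joint ranges: [-179.41, 179.41], [-58.25, 129.5], [7.25, 145.43], [-54.29, 234.29], [11.92, 165.04], [-157.13, 157.13]. Speed limits (degrees/s): [147.25, 147.25, 180, 180, 180, 180].

INTERFACE

Orientations are given as a 3x3 rotation matrix whose columns are the frame's x, y, z axes.
In Python, from cell import robot gives the robot as it stands.
- The arm moves only by the tool play_rows, never from a script. Its argument "rows" is text: rows parted by semicolons, each of 5 numbers parted by spaces: the shift along the world's x, y, z in cm, then the turn about the world's z in rad, then the closure, from -1 (fully open) to 1 (shut). A call has 1 to 10 rows; each row shifts and turns the commanded pose from where the row before left it; what a row does not reach is not made up. A row lasts 1/10 s, in which the tool goes at most 50 mm and 8.59 degrees, less where a joint would pass 70% of its speed; a pose out of reach is approached as far as the arm can. A call with a gripper value outside its range is refused whole. The fingers move at their own pace and stop on an object; the grip force is fixed at half the most. Time passes only in rows, so rows that do not move let the fingers close. It gives the time, the measured TCP pose, the force, the opening and the grip force at its end, in the units of the state.
- robot.read_state(): the state, without advancing time (a new reading comes with each control period).
- robot.get_image(name): name is "side" or "top" or "wrist"; returns a dict with "color" (420x560x3 uint8, red, green, blue), "range_z" (420x560 float32, m along the optical axis (not along the pixel's ray), 0 where there is no reading), "mtx" (3x3 intrinsics, pixels), "dist" ([k1, k2, p1, p2, k3] as OpenCV has them; the pictures are not rectified), "world_from_camera" (4x4, takes a point from camera to world coordinates). Camera axes: x right, y down, z forward; pixel columns grow to the right and rows downward; lengths in m; the calibration is good to about 2 mm. A picture is of the moment at which its call begins.
- robot.sign_off(): hands the job in; it is judged then, once.
The state is a dict: "time_s": time; "joints": joint angles; "dq": joint speeds; "joint_torque": joint torques, N m; "tool_pos": TCP position; "tool_rot": TCP orientation; "wrist_force": force on the tool from outside, world axes, zero at the start; "moment": the same for the moment, N m; "finger_gap": opening from 0.0 (shut) to 1.0 (fully open); "gripper_force": force on a finger pad.
Only numpy, scipy, OpenCV 4.12 (cv2) and the standard library are available. Lean on these libraries where they do the work, as an engineer would, in place of code of your own. Each camera call takes 0.05 s, during which the arm holds its last target. There are 200 camera calls.

TASK

Stand the blue hairpin tin upright in the half-open drawer of the wooden box and push the drawer fully shut. Then lock it with the keys on the box's sloping panel: press green, then yellow, then red, one at a time, each fully in and let up again before the next, and never the white one. Leave the comb, the mirror and the bangle dish where they are.

Things in the scene. Friction and masses are not known exactly. Their poses are not given: they have to be found in the camera images.
- tin: blue hairpin tin, upright cylinder 56 mm across and 48 mm tall with a twist cap (shut); origin at the centre of its underside, z up along its axis
- box: wooden lock-box fixed to the bench, 180 deep (x) x 260 wide (y) x 90 mm tall, its front facing its own -x; origin at the centre of its underside. On top a black panel slopes at 30 degrees from level, facing up and to the front, with four round keys in one row along y, 52 mm apart, colours in any order
- rail_mid (a point): middle (on the axis) of the fixed wooden bangle rail, 12 mm thick, that runs level along the box's y over the keys, about 95 mm above and 20 mm behind the key tops, on brass posts 124 mm to either side. A hand held straight up over a key meets it: lean the hand back towards the box's front
- drawer (a joint): the box's drawer: 0 = fully shut, grows as it slides out to the box's -x (metres, at most 0.14). Starts 0.10 to 0.125 open and empty. Inside 214 mm wide (y), 144 mm long, side walls 40 mm high from its floor; it slides easily and stays where left
- drawer_spot (a point): point on the drawer's floor (15 mm above the bench), mid-width, 40 mm behind the inner face of the drawer front; moves with the drawer; its axes are those of the box
- drawer_front (a point): point on the outer face of the drawer front, mid-width, 70 mm above the bench; moves with the drawer. The front is an upright board 256 mm wide, 12 mm thick, 4 to 80 mm above the bench, with a flat brass disc (32 mm across, 6 mm thick) at its middle, 42 mm up. Shut, the board rests on the box's front
- key_green_top (a point): centre of the top of the green key, a round spring key 34 mm across; its z axis points out of the sloping panel (30 degrees from vertical, towards the box's front), and the key goes in along that axis, inwards
- key_green (a joint): travel of the green key: 0 up, 0.008 fully in (takes about 4.5 N); it springs back when let go
- tell_green (a joint): small white tell-tale peg, 12 mm across, on the panel 40 mm up the slope from the green key: 0 standing out, about 0.007 sunk. A full press of the key carries it down and it stays down; nothing else moves it
- key_yellow_top (a point): centre of the top of the yellow key, a round spring key 34 mm across; its z axis points out of the sloping panel (30 degrees from vertical, towards the box's front), and the key goes in along that axis, inwards
- key_yellow (a joint): travel of the yellow key: 0 up, 0.008 fully in (takes about 4.5 N); it springs back when let go
- tell_yellow (a joint): small white tell-tale peg, 12 mm across, on the panel 40 mm up the slope from the yellow key: 0 standing out, about 0.007 sunk. A full press of the key carries it down and it stays down; nothing else moves it
- key_red_top (a point): centre of the top of the red key, a round spring key 34 mm across; its z axis points out of the sloping panel (30 degrees from vertical, towards the box's front), and the key goes in along that axis, inwards
- key_red (a joint): travel of the red key: 0 up, 0.008 fully in (takes about 4.5 N); it springs back when let go
- tell_red (a joint): small white tell-tale peg, 12 mm across, on the panel 40 mm up the slope from the red key: 0 standing out, about 0.007 sunk. A full press of the key carries it down and it stays down; nothing else moves it
- key_white_top (a point): centre of the top of the white key, a round spring key 34 mm across; its z axis points out of the sloping panel (30 degrees from vertical, towards the box's front), and the key goes in along that axis, inwards
- key_white (a joint): travel of the white key: 0 up, 0.008 fully in (takes about 4.5 N); it springs back when let go
- tell_white (a joint): small white tell-tale peg, 12 mm across, on the panel 40 mm up the slope from the white key: 0 standing out, about 0.007 sunk. A full press of the key carries it down and it stays down; nothing else moves it
- dish: white ceramic bangle dish, bowl 110 mm across and 30 mm tall, loose; origin at the centre of its underside. To be left alone
- comb: green plastic comb, 170 x 36 x 8 mm lying flat, length along its x; loose; origin near its middle, on its underside. To be left alone
- mirror: round steel hand mirror lying flat: disc 110 mm across, 10 mm thick, handle 95 mm long out to its +x; loose; origin under the disc's centre. To be left alone

How it is judged:
By the outcome, as a careful person would: the job done as asked, in the order asked, and still so for the second after the job is handed in, with the robot touching nothing.
It also fails if it takes over 64 s, if anything falls off the work surface, if the arm or the gripper's body presses on something with over 40 N, if the wrist force passes 120 N, or if a joint passes its speed limit or range.

## Working session

There is one attempt and no reset: what is moved stays moved. The work goes in short steps, Python scripts to look and compute and a tool call to move; the robot and the scene stay as the last step left them, time stands still between calls to the robot, and variables do not carry over. Pictures are saved under pics/ and viewed, at most 10 in all, crops included, and the job is handed in when it is done.

Besides the shell and the picture viewer there is one more tool, called after "Emit:" as a command line: name --argument value ..., lists and objects as JSON in quotes. play_rows: Moves the arm, as the interface text tells. Its arguments: {"type":"object","properties":{"rows":{"type":"string"}},"required":["rows"]}

```bash
mkdir -p pics; cat > h.py <<'E'
import numpy as np, cv2
from cell import robot
def save(name,im): cv2.imwrite(f'pics/{name}.png',cv2.cvtColor(im,cv2.COLOR_RGB2BGR))
def ray(c,u,v):
    p=cv2.undistortPoints(np.array([[[u,v]]],float),c['mtx'],c['dist'])[0,0]
    T=c['world_from_camera']; return T[:3,3],T[:3,:3]@np.array([p[0],p[1],1])
def onz(c,u,v,z):
    o,d=ray(c,u,v); return o+d*(z-o[2])/d[2]
def depth(c,u,v):
    o,d=ray(c,u,v); return o+d*c['range_z'][int(round(v)),int(round(u))]
E
python3 - <<'E'
from h import *
print(robot.hold_point_z, {k:np.round(v,3).tolist() for k,v in robot.read_state().items()})
a=robot.get_image('top');b=robot.get_image('side')
save('top0',a['color']);save('side0',b['color'])
for c in(a,b): print(np.round(c['world_from_camera'],3).tolist(),(c['range_z']>0).mean())
E
```

```text
0.0187 {'time_s': 0.0, 'joints': [-85.433, 14.083, 89.327, 0.0, 76.702, -9.974], 'dq': [0.051, -0.082, -0.089, -0.013, 0.048, -0.036], 'joint_torque': [-0.0, -42.951, -32.613, -0.0, 0.005, -0.0], 'tool_pos': [0.163, -0.629, 0.23], 'tool_rot': [[0.968, 0.251, -0.0], [0.251, -0.968, 0.002], [0.0, -0.002, -1.0]], 'wrist_force': [-0.121, 0.663, 0.053], 'moment': [-0.009, -0.052, -0.058], 'gripper_force': 0.0, 'finger_gap': 1.003}
[[0.005, -0.996, 0.088, 0.473], [-0.999, -0.002, 0.033, -0.017], [-0.032, -0.089, -0.996, 1.29], [0.0, 0.0, 0.0, 1.0]] 0.9960671768707483
[[-0.826, -0.27, 0.495, -0.075], [-0.564, 0.401, -0.722, 0.94], [-0.004, -0.876, -0.483, 0.781], [0.0, 0.0, 0.0, 1.0]] 0.9962074829931973
```

View pics/top0.png

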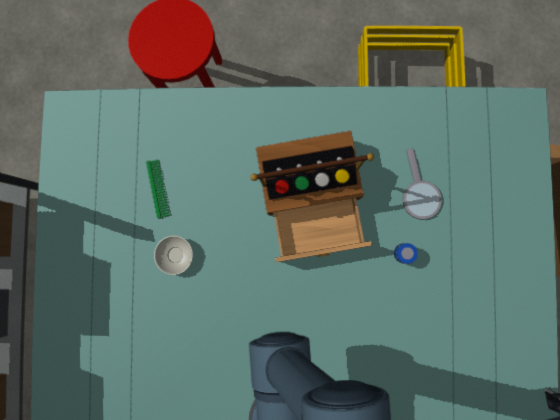

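View pics/side0.png

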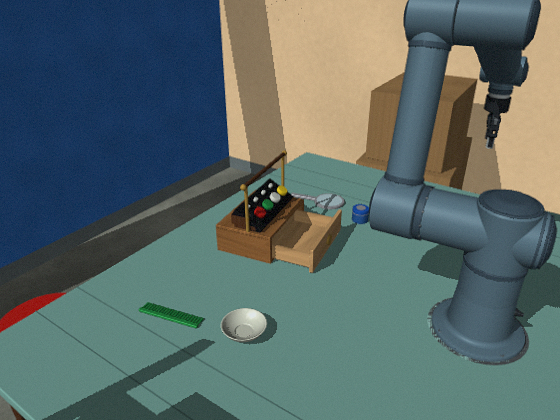

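The top view shows keys red (282,186), green (302,183), white (322,180) and yellow (342,176). The drawer front runs from (277,260) to (370,244), the tin is at (406,253) and the mirror at (422,200). The side view agrees. Moves only allow a vertical tool, so I plan to press with one open finger, keeping the hand in front of the rail.

```bash
python3 - <<'E'
from h import *
R={}
for n in('top','side'):
    c=robot.get_image(n);hsv=cv2.cvtColor(c['color'],cv2.COLOR_RGB2HSV);h,s,v=cv2.split(hsv)
    roi=np.zeros(h.shape,bool)
    if n=='top': roi[120:275,240:440]=1
    else: roi[170:280,200:375]=1
    sat=(s>150)&roi
    M=dict(red=((h<6)|(h>174))&(v>120)&(s>200),green=(h>50)&(h<75)&(v>70),yellow=(h>22)&(h<34)&(v>140)&(s>180),blue=(h>108)&(h<125)&(v>80))
    for k,m in M.items():
        m=(m&sat).astype(np.uint8)
        N,L,st,ce=cv2.connectedComponentsWithStats(m)
        if N<2: print(n,k,'none');continue
        i=1+st[1:,4].argmax();u,w=ce[i]
        P=[depth(c,x,y) for y,x in np.argwhere(L==i)]; P=np.array(P)
        print(n,k,np.round([u,w],1),st[i].tolist(),'mean',P.mean(0).round(4),'med',np.median(P,0).round(4),'zmax',P[:,2].max().round(3))
        R[n,k]=(c,u,w)
    if n=='top':
        for uv in [(322,180),(279,258),(370,244),(324,252),(300,235),(262,178),(340,172),(258,176),(372,156),(310,168),(342,140)]: print(uv,depth(c,*uv).round(4))
for k in('red','green','yellow','blue'):
    A=[];b=[]
    for n in('top','side'):
        if (n,k) in R:
            o,d=ray(*R[n,k]);d/=np.linalg.norm(d);Q=np.eye(3)-np.outer(d,d);A.append(Q);b.append(Q@o)
    if len(A)==2:
        p=np.linalg.solve(sum(A),sum(b));print('tri',k,p.round(4),'gap',np.linalg.norm(A[0]@p-b[0]).round(4))
w=robot.get_image('wrist');s=robot.read_state()
print('cam in tool',(s['tool_rot'].T@(w['world_from_camera'][:3,3]-s['tool_pos'])) if hasattr(s['tool_rot'],'T') else np.array(s['tool_rot']).T@(w['world_from_camera'][:3,3]-np.array(s['tool_pos'])))
save('w0',w['color'])
E
```

```text
top red [281.6 183.7] [276, 181, 12, 7, 50] mean [0.6404 0.0212 0.144 ] med [0.6397 0.0204 0.1447] zmax 0.15
top green [301.2 182.5] [295, 177, 13, 12, 124] mean [ 0.6438 -0.0283  0.1404] med [ 0.6437 -0.0278  0.1401] zmax 0.149
top yellow [341.5 175.6] [336, 170, 12, 12, 114] mean [ 0.6616 -0.1302  0.1403] med [ 0.6614 -0.1295  0.1402] zmax 0.15
top blue [404.9 252.8] [395, 244, 22, 19, 167] mean [ 0.4666 -0.3094  0.0464] med [ 0.4661 -0.3043  0.0469] zmax 0.054
(322, 180) [ 0.6506 -0.0811  0.1384]
(279, 258) [0.4522 0.0294 0.0805]
(370, 244) [ 0.4897 -0.2095  0.0829]
(324, 252) [ 0.4685 -0.0888  0.0829]
(300, 235) [ 0.5152 -0.0263  0.0128]
(262, 178) [0.6454 0.0665 0.2034]
(340, 172) [ 0.6701 -0.1263  0.1442]
(258, 176) [0.6445 0.0731 0.2392]
(372, 156) [ 0.691  -0.1915  0.2416]
(310, 168) [ 0.6623 -0.0476  0.244 ]
(342, 140) [ 0.7653 -0.1373  0.0924]
side red [257.3 209. ] [254, 207, 8, 6, 22] mean [0.6404 0.0278 0.1436] med [0.6403 0.0289 0.1435] zmax 0.149
side green [267.  203.9] [262, 199, 11, 10, 81] mean [ 0.6323 -0.0093  0.1464] med [ 0.6405 -0.0196  0.1386] zmax 0.781
side yellow [281.2 189.6] [277, 186, 10, 8, 63] mean [ 0.6597 -0.1235  0.1389] med [ 0.6609 -0.1223  0.1384] zmax 0.147
side blue [360.3 210.1] [353, 205, 16, 10, 67] mean [ 0.4601 -0.2982  0.0456] med [ 0.4556 -0.2952  0.047 ] zmax 0.053
tri red [0.6424 0.0223 0.1403] gap 0.0018
tri green [ 0.6453 -0.028   0.1342] gap 0.0007
tri yellow [ 0.6633 -0.1303  0.135 ] gap 0.0009
tri blue [ 0.4662 -0.3117  0.0374] gap 0.0004
cam in tool [ 0.07651295 -0.00035659 -0.14245991]
```

Emit:
play_rows --rows "3 3.2 0 -0.008 -1;3 3.2 0 -0.008 -1;3 3.2 0 -0.008 -1;3 3.2 0 -0.008 -1;3 3.2 0 -0.008 -1;3 3.2 0 -0.008 -1;3 3.2 0 -0.008 -1;3 3.2 0 -0.008 -1;3 3.2 0 -0.008 -1;0 0 0 -0.008 -1"

```text
time_s: 1.25
tool_pos: [0.4357, -0.3376, 0.2313]
tool_rot: [[0.984, 0.178, 0.001], [0.178, -0.984, 0.001], [0.001, -0.001, -1.0]]
wrist_force: [-0.7, -0.2, -0.5]
finger_gap: 1.003
gripper_force: 0.0
```

```bash
python3 - <<'E'
from h import *
s=robot.read_state();print(s['tool_pos'],np.degrees(np.arctan2(s['tool_rot'][1][1],s['tool_rot'][0][1])),s['joints'])
w=robot.get_image('wrist');save('w1',w['color'])
h,sa,v=cv2.split(cv2.cvtColor(w['color'],cv2.COLOR_RGB2HSV))
m=((h>105)&(h<128)&(sa>130)&(v>60)).astype(np.uint8)
N,L,st,ce=cv2.connectedComponentsWithStats(m);i=1+st[1:,4].argmax();print(st[i],ce[i])
P=np.array([depth(w,x,y) for y,x in np.argwhere(L==i)]);t=P[P[:,2]>P[:,2].max()-.006]
print(P.min(0),P.max(0),'top',t.min(0),t.max(0),(t.min(0)+t.max(0))/2)
E
```

```text
[ 0.43573654 -0.33758802  0.23127315] -79.72177401573082 [-4.95854828e+01  8.16137592e-01  1.03820907e+02  6.89156169e-02
  7.53780560e+01  3.01189057e+01]
[ 237  124   58   58 1662] [265.55776173 152.04813478]
[ 0.43887177 -0.34143633  0.04568449] [ 0.51081104 -0.28699813  0.37396348] top [ 0.51081104 -0.32381809  0.37396348] [ 0.51081104 -0.32381809  0.37396348] [ 0.51081104 -0.32381809  0.37396348]
```

View pics/w1.png

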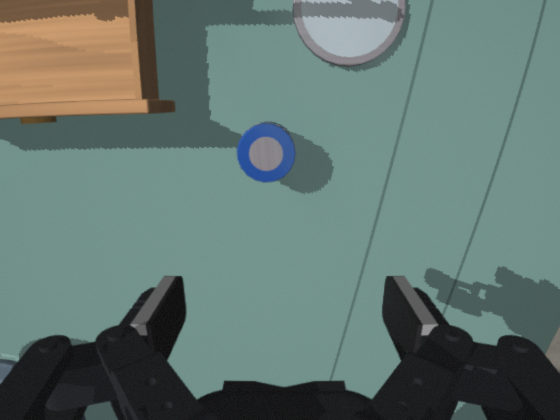

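The wrist view shows the tin upright at (266,153), the drawer corner at (170,107) and the mirror above at (350,10). There is room on both sides for the fingers.

```bash
python3 - <<'E'
from h import *
w=robot.get_image('wrist')
print(onz(w,265.8,152.7,.048), onz(w,265.8,124,.048),onz(w,265.8,182,.048))
for uv in [(266,153),(130,20),(160,100),(30,108),(120,70),(60,60)]: print(uv,depth(w,*uv).round(4))
E
```

```text
[ 0.4649954  -0.31668712  0.048     ] [ 0.49105386 -0.31242456  0.048     ] [ 0.43722747 -0.32120674  0.048     ]
(266, 153) [ 0.4649 -0.3169  0.0492]
(130, 20) [ 0.5596 -0.1828  0.0548]
(160, 100) [ 0.4961 -0.2119  0.0437]
(30, 108) [ 0.4745 -0.1091  0.0794]
(120, 70) [ 0.5179 -0.1583  0.014 ]
(60, 60) [ 0.5193 -0.0951  0.0157]
```

Emit:
play_rows --rows "1.5 1.05 -2 0 -1;1.4 1.05 -3 0 -1;0 0 -4 0 -1;0 0 -4 0 -1;0 0 -4 0 -1;0 0 -3 0 -1;0 0 -1.3 0 -1;0 0 0 0 -1;0 0 0 0 -1"

```text
time_s: 2.25
tool_pos: [0.4627, -0.3216, 0.0197]
tool_rot: [[0.985, 0.172, 0.001], [0.172, -0.985, -0.002], [0.001, 0.002, -1.0]]
wrist_force: [0.8, 0.1, 0.1]
finger_gap: 0.999
gripper_force: 0.0
```

Emit:
play_rows --rows "0.2 0.5 -0.7 0 -1;0 0 0 0 -1;0 0 0 0 1;0 0 0 0 1;0 0 0 0 1;0 0 0 0 1;0 0 0 0 1;0 0 0 0 1;0 0 0 0 1;0 0 0 0 1"

```text
time_s: 3.25
tool_pos: [0.4648, -0.3157, 0.0121]
tool_rot: [[0.985, 0.173, 0.001], [0.173, -0.985, -0.001], [0.001, 0.001, -1.0]]
wrist_force: [-0.5, 0.0, 6.1]
finger_gap: 0.641
gripper_force: 63.8
```

Emit:
play_rows --rows "0 0 2 0 1;0 0 4 0 1;0 0 4 0 1;0.8 4 2 0 1;0.8 4 0 0 1;0.8 4 0 0 1;0.8 4 0 0 1;0.8 4 0 0 1;0.8 4 0 0 1;0 0 0 0 1"

```text
time_s: 4.25
tool_pos: [0.5116, -0.0711, 0.1303]
tool_rot: [[0.984, 0.178, -0.002], [0.178, -0.984, 0.002], [-0.001, -0.002, -1.0]]
wrist_force: [0.1, -0.7, -0.8]
finger_gap: 0.643
gripper_force: 63.8
```

```bash
python3 - <<'E'
from h import *
s=robot.read_state();print(s['tool_pos'],s['joints'],s['finger_gap'])
w=robot.get_image('wrist');t=robot.get_image('top')
im=np.hstack([w['color'][:, :],t['color'][120:400,230:450].repeat(2,0).repeat(2,1)[:420]])
save('w2',cv2.resize(im,(800,336)))
E
```

```text
[ 0.51163432 -0.07105162  0.13029881] [-2.05233459e+01  3.00914189e+00  1.12916919e+02  5.79396203e-02
  6.42044688e+01  5.91903147e+01] 0.6429066468227135
```

View pics/w2.png

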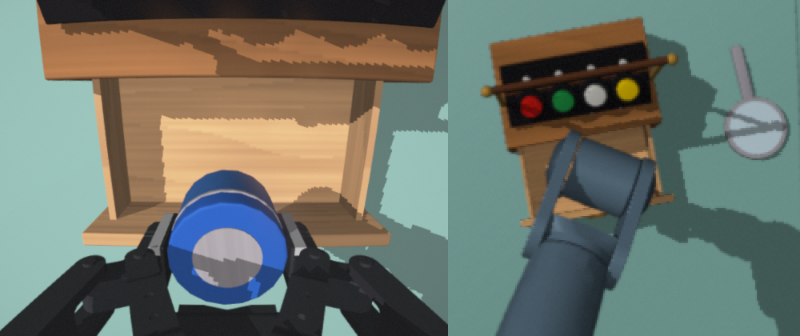

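The tin is held upright in the wrist view (230,235 in the combined picture), centred between the drawer walls at columns 110 and 370. Lowering it now.

Emit:
play_rows --rows "0.3 -0.4 -1 0 1;0 0 -3 0 1;0 0 -3 0 1;0 0 -2 0 1;0 0 -0.8 0 1;0 0 -0.2 0 1;0 0 0 0 1;0 0 0 0 1"

```text
time_s: 5.15
tool_pos: [0.5162, -0.0799, 0.0325]
tool_rot: [[0.985, 0.172, 0.002], [0.172, -0.985, -0.001], [0.002, 0.001, -1.0]]
wrist_force: [0.2, 0.5, -1.5]
finger_gap: 0.638
gripper_force: 63.9
```

Emit:
play_rows --rows "0 0 -0.3 0 1;0 0 0 0 1;0 0 -0.1 0 1;0 0 0 0 1"

```text
time_s: 5.55
tool_pos: [0.5152, -0.0791, 0.0273]
tool_rot: [[0.985, 0.173, 0.0], [0.173, -0.985, -0.0], [0.0, 0.0, -1.0]]
wrist_force: [-0.2, 0.3, -1.3]
finger_gap: 0.64
gripper_force: 63.9
```

Emit:
play_rows --rows "0 0 -0.1 0 1;0 0 0 0 1;0 0 0 0 -1;0 0 0 0 -1;0 0 0 0 -1;0 0 0 0 -1;0 0 0 0 -1;0 0 0 0 -1"

```text
time_s: 6.35
tool_pos: [0.5152, -0.0792, 0.0262]
tool_rot: [[0.985, 0.173, -0.0], [0.173, -0.985, 0.0], [-0.0, -0.0, -1.0]]
wrist_force: [1.1, 0.5, -0.3]
finger_gap: 0.999
gripper_force: 0.0
```

Emit:
play_rows --rows "0 0 1 0 -1;0 0 4 0 -1;0 0 4 0 -1;0 0 4 0 -1;-4 -1 2 0 -1;-4 -1 0 0 -1;-4 -1 0 0 -1;0 0 0 0 -1"

```text
time_s: 7.15
tool_pos: [0.3919, -0.1091, 0.176]
tool_rot: [[0.985, 0.17, -0.001], [0.17, -0.985, -0.0], [-0.001, 0.0, -1.0]]
wrist_force: [0.6, 0.9, 0.1]
finger_gap: 1.001
gripper_force: 0.0
```

```bash
python3 - <<'E'
from h import *
s=robot.read_state();print(s['tool_pos'],s['joints'],s['finger_gap'])
w=robot.get_image('wrist');save('w3',w['color'])
h,sa,v=cv2.split(cv2.cvtColor(w['color'],cv2.COLOR_RGB2HSV))
m=((h>105)&(h<128)&(sa>130)&(v>60)).astype(np.uint8)
N,L,st,ce=cv2.connectedComponentsWithStats(m);i=1+st[1:,4].argmax();print(st[i],ce[i])
P=np.array([depth(w,x,y) for y,x in np.argwhere(L==i)]);print(np.median(P,0),np.percentile(P[:,2],[5,50,95]))
E
```

```text
[ 0.39192295 -0.10907644  0.17603212] [-3.15984475e+01 -1.76568809e+01  1.26160114e+02 -3.60832879e-02
  7.15162058e+01  4.86026110e+01] 1.0005316695154742
[ 232    0   79   70 2592] [270.66628086  34.30478395]
[ 0.51155618 -0.08055843  0.06301744] [0.06177337 0.06301744 0.06426358]
```

View pics/w3.png

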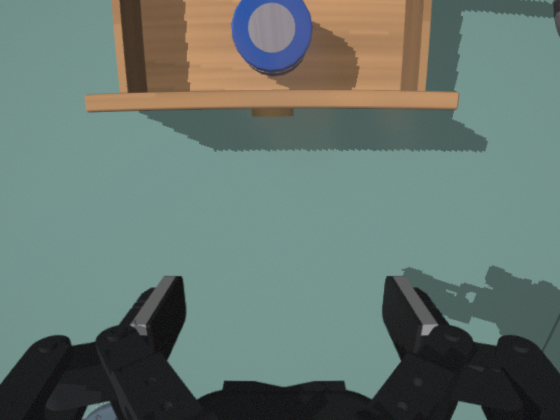

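The tin stands upright in the drawer (272,30), with its top at 63 mm as expected. The drawer front spans columns 87–458 and the brass disc is at (272,111). Next I'll measure the open fingers' outline before using one of them as a pusher.

```bash
python3 - <<'E'
from h import *
s=robot.read_state();w=robot.get_image('wrist')
v,u=np.mgrid[0:420:2,0:560:2];v=v.ravel();u=u.ravel()
p=cv2.undistortPoints(np.stack([u,v],1)[:,None].astype(float),w['mtx'],w['dist'])[:,0]
z=w['range_z'][v,u];C=np.c_[p*z[:,None],z]
T=w['world_from_camera'];W=C@T[:3,:3].T+T[:3,3]
Q=(W-s['tool_pos'])@np.array(s['tool_rot'])
ok=(z>0)&(W[:,2]>.1)&(v>230)
Q=Q[ok]
for a in np.arange(-.11,.02,.01):
    q=Q[(Q[:,2]>=a)&(Q[:,2]<a+.01)]
    if len(q): 
        y=q[:,1];print(a.round(3),len(q),'y',y.min().round(3),y.max().round(3),'|y|min',np.abs(y).min().round(3),'x',q[:,0].min().round(3),q[:,0].max().round(3))
E
```

```text
-0.1 245 y -0.064 0.061 |y|min 0.013 x 0.011 0.02
-0.09 2712 y -0.072 0.069 |y|min 0.0 x 0.004 0.018
-0.08 2265 y -0.074 0.074 |y|min 0.0 x -0.01 0.018
-0.07 2506 y -0.075 0.074 |y|min 0.033 x -0.013 0.016
-0.06 517 y -0.071 0.07 |y|min 0.042 x -0.0 0.014
-0.05 478 y -0.057 0.056 |y|min 0.042 x -0.011 0.011
-0.04 465 y -0.057 0.056 |y|min 0.042 x -0.012 0.011
-0.03 376 y -0.056 0.056 |y|min 0.042 x -0.012 0.012
-0.02 150 y -0.05 0.049 |y|min 0.042 x -0.012 0.011
```

Emit:
play_rows --rows "-0.7 0.1 0 0.14 -1;-0.7 0.2 0 0.14 -1;0 0 0 0.14 -1;0 0 0 0.14 -1;0 0 0 0.14 -1;0 0 0 0.14 -1;0 0 0 0.14 -1;0 0 0 0.14 -1;0 0 0 0.14 -1;0 0 0 0.14 -1"

```text
time_s: 8.25
tool_pos: [0.3825, -0.1062, 0.1769]
tool_rot: [[-0.01, 1.0, 0.001], [1.0, 0.01, -0.0], [-0.0, 0.001, -1.0]]
wrist_force: [-0.5, 0.4, 0.1]
finger_gap: 1.001
gripper_force: 0.0
```

Emit:
play_rows --rows "0 0 0 0.14 -1;0 0 0 0.03 -1;0 0 0 0 -1;0 0 0 0 -1"

```text
time_s: 8.65
tool_pos: [0.3816, -0.1062, 0.1765]
tool_rot: [[-0.171, 0.985, 0.0], [0.985, 0.171, 0.0], [0.0, 0.0, -1.0]]
wrist_force: [0.6, -0.4, 0.7]
finger_gap: 1.003
gripper_force: 0.0
```

Emit:
play_rows --rows "-0.4 0 -2 0 -1;0 0 -4 0 -1;0 0 -4 0 -1;0 0 -3 0 -1;0 0 -1 0 -1;0 0 0 0 -1;0 0 0 0 -1"

```text
time_s: 9.35
tool_pos: [0.3783, -0.1068, 0.0376]
tool_rot: [[-0.172, 0.985, 0.002], [0.985, 0.172, -0.001], [-0.001, 0.002, -1.0]]
wrist_force: [0.7, -0.6, 0.6]
finger_gap: 0.996
gripper_force: 0.0
```

Emit:
play_rows --rows "1.48 0.26 0 0 -1;1.48 0.26 0 0 -1;0.98 0.17 0 0 -1;0.98 0.17 0 0 -1;0.98 0.17 0 0 -1;0.98 0.17 0 0 -1;0.98 0.17 0 0 -1;0.98 0.17 0 0 -1;0.98 0.17 0 0 -1;0 0 0 0 -1"

```text
time_s: 10.35
tool_pos: [0.4779, -0.0896, 0.0377]
tool_rot: [[-0.172, 0.985, 0.004], [0.985, 0.172, -0.001], [-0.002, 0.004, -1.0]]
wrist_force: [1.2, -0.4, 6.2]
finger_gap: 1.002
gripper_force: 3.1
```

```bash
python3 - <<'E'
from h import *
t=robot.get_image('top');s=robot.get_image('side')
im=np.hstack([cv2.resize(t['color'][120:300,240:420],(400,400)),cv2.resize(s['color'][160:280,200:360],(400,300),interpolation=cv2.INTER_LINEAR)[:300] if 0 else cv2.resize(s['color'][150:290,200:340],(400,400))])
save('p1',im)
E
```

```text
(no output)
```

View pics/p1.png

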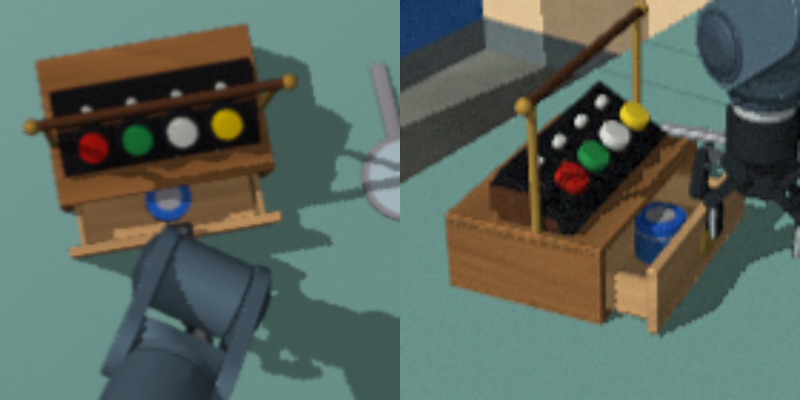

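The drawer is about half shut, and the tin stands upright in it at (168,205) in the left crop. Carrying on with the push.

Emit:
play_rows --rows "0.98 0.17 0 0 -1;0.98 0.17 0 0 -1;0.98 0.17 0 0 -1;0 0 0 0 -1;0 0 0 0 -1"

```text
time_s: 10.95
tool_pos: [0.5064, -0.0846, 0.0377]
tool_rot: [[-0.172, 0.985, 0.004], [0.985, 0.172, -0.001], [-0.002, 0.004, -1.0]]
wrist_force: [1.5, -0.8, 6.9]
finger_gap: 1.002
gripper_force: 3.4
```

Emit:
play_rows --rows "0.3 0.05 0 0 -1;0.3 0.05 0 0 -1;0 0 0 0 -1;0 0 0 0 -1"

```text
time_s: 11.35
tool_pos: [0.5121, -0.0836, 0.0377]
tool_rot: [[-0.172, 0.985, 0.004], [0.985, 0.172, -0.001], [-0.002, 0.003, -1.0]]
wrist_force: [0.8, -0.3, 7.2]
finger_gap: 0.999
gripper_force: 3.5
```

Emit:
play_rows --rows "0.2 0.03 0 0 -1;0.2 0.03 0 0 -1;0 0 0 0 -1;0 0 0 0 -1"

```text
time_s: 11.75
tool_pos: [0.5159, -0.083, 0.0377]
tool_rot: [[-0.172, 0.985, 0.003], [0.985, 0.172, -0.001], [-0.002, 0.003, -1.0]]
wrist_force: [0.4, -0.4, 7.1]
finger_gap: 1.004
gripper_force: 3.8
```

```bash
python3 - <<'E'
from h import *
t=robot.get_image('top');s=robot.get_image('side')
im=np.hstack([cv2.resize(t['color'][120:300,240:420],(400,400)),cv2.resize(s['color'][150:290,200:340],(400,400))])
save('p2',im)
E
```

```text
(no output)
```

View pics/p2.png

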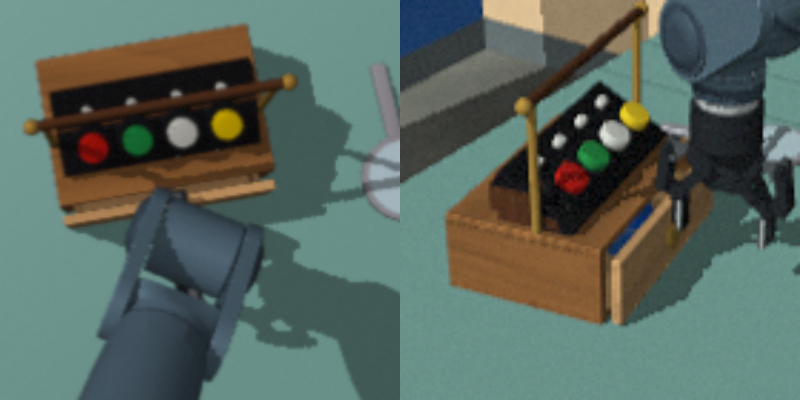

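About 12 mm is still to go. The tin is visible behind the board and the force is low, so I'll continue in small steps.

Emit:
play_rows --rows "0.3 0.05 0 0 -1;0.3 0.05 0 0 -1;0.2 0.03 0 0 -1;0 0 0 0 -1;0 0 0 0 -1"

```text
time_s: 12.35
tool_pos: [0.5239, -0.0816, 0.0377]
tool_rot: [[-0.172, 0.985, 0.003], [0.985, 0.172, -0.001], [-0.001, 0.003, -1.0]]
wrist_force: [-0.0, -1.5, 8.1]
finger_gap: 1.0
gripper_force: 3.8
```

Emit:
play_rows --rows "0.2 0.03 0 0 -1;0 0 0 0 -1;0.2 0.03 0 0 -1;0 0 0 0 -1;0 0 0 0 -1"

```text
time_s: 12.85
tool_pos: [0.527, -0.0811, 0.0377]
tool_rot: [[-0.172, 0.985, 0.001], [0.985, 0.172, -0.001], [-0.001, 0.001, -1.0]]
wrist_force: [-6.1, -0.2, 11.2]
finger_gap: 1.0
gripper_force: 6.9
```

Emit:
play_rows --rows "0.2 0.03 0 0 -1;0 0 0 0 -1;0 0 0 0 -1"

```text
time_s: 13.15
tool_pos: [0.527, -0.0811, 0.0379]
tool_rot: [[-0.173, 0.985, -0.005], [0.985, 0.173, -0.001], [-0.0, -0.005, -1.0]]
wrist_force: [-17.1, -2.1, 22.0]
finger_gap: 1.005
gripper_force: 14.2
```

Emit:
play_rows --rows "-1 -0.17 0 0 -1;-3 -0.5 0 0 -1;0 0 4 0 -1;0 0 4 0 -1;0 0 4 0 -1;0 0 0 0 -1;0 0 0 0 -1"

```text
time_s: 13.85
tool_pos: [0.4884, -0.0869, 0.1565]
tool_rot: [[-0.172, 0.985, 0.001], [0.985, 0.172, -0.0], [-0.0, 0.0, -1.0]]
wrist_force: [-0.5, -0.1, 0.2]
finger_gap: 1.002
gripper_force: 0.0
```

```bash
python3 - <<'E'
from h import *
s=robot.read_state();print(s['tool_pos'],s['joints'],s['wrist_force'])
t=robot.get_image('top');w=robot.get_image('wrist');sd=robot.get_image('side')
save('p3',np.hstack([cv2.resize(sd['color'][150:290,200:340],(400,400)),cv2.resize(w['color'],(400,400))]))
hsv=cv2.cvtColor(t['color'],cv2.COLOR_RGB2HSV);h,sa,v=cv2.split(hsv)
roi=np.zeros(h.shape,bool);roi[165:205,265:360]=1
for k,m in dict(red=((h<6)|(h>174))&(v>60)&(sa>200),green=(h>50)&(h<75)&(v>50)&(sa>150),yellow=(h>22)&(h<34)&(v>140)&(sa>180),white=(sa<60)&(v>110)).items():
    N,L,st,ce=cv2.connectedComponentsWithStats((m&roi).astype(np.uint8));i=1+st[1:,4].argmax()
    print(k,st[i],ce[i],onz(t,*ce[i],.140).round(4),np.median([depth(t,x,y) for y,x in np.argwhere(L==i)],0).round(4))
E
```

```text
[ 0.48844212 -0.0868981   0.15652659] [-2.32029640e+01 -2.07662148e+00  1.14974504e+02 -6.92669910e-03
  6.70654769e+01 -3.31033247e+01] [-0.48334551 -0.09790057  0.20878511]
red [275 180  14  14 150] [281.48666667 186.23333333] [0.6344 0.0217 0.14  ] [0.6348 0.0228 0.1396]
green [295 176  14  14 151] [301.40397351 182.46357616] [ 0.644  -0.0288  0.14  ] [ 0.6445 -0.0279  0.1396]
yellow [336 170  12  12 118] [341.43220339 175.56779661] [ 0.6617 -0.1302  0.14  ] [ 0.6613 -0.1295  0.1402]
white [315 173  13  13 129] [321.31007752 179.00775194] [ 0.6529 -0.0792  0.14  ] [ 0.6528 -0.0786  0.1398]
```

View pics/p3.png

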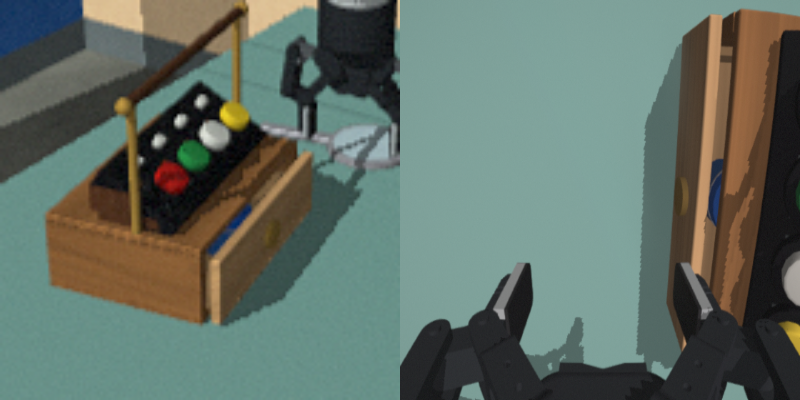

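The side and wrist views show the board still slightly off the box, with the tin visible in the gap. Something other than the board, probably a knuckle on the panel, stopped the push. I'll measure the gap.

```bash
python3 - <<'E'
from h import *
w=robot.get_image('wrist');K=np.array([.648,-.0535]);ex=np.array([.985,.172]);ey=np.array([-.172,.985])
for v in (100,180,230):
  print(v)
  for u in range(460,560,4):
    P=depth(w,u,v);d=P[:2]-K;print('  ',u,np.round([d@ex,d@ey,P[2]],4))
E
```

```text
100
   460 [-0.0245  0.0792  0.0159]
   464 [-0.0565  0.0776  0.0854]
   468 [-0.0558  0.0775  0.089 ]
   472 [-0.054   0.0776  0.0904]
   476 [-0.052   0.0777  0.0913]
   480 [-0.0482  0.0778  0.0888]
   484 [-0.046   0.0779  0.0894]
   488 [-0.044   0.0779  0.0903]
   492 [-0.041   0.0781  0.0895]
   496 [-0.0384  0.0782  0.0895]
   500 [-0.0358  0.0783  0.0895]
   504 [-0.0334  0.0784  0.0897]
   508 [-0.0312  0.0784  0.0902]
   512 [-0.0286  0.0786  0.0902]
   516 [-0.0257  0.0787  0.0898]
   520 [-0.0229  0.0788  0.0896]
   524 [-0.0205  0.0789  0.0898]
   528 [-0.0228  0.0788  0.0969]
   532 [-0.0229  0.0788  0.1007]
   536 [-0.0216  0.0789  0.1023]
   540 [-0.0193  0.079   0.1027]
   544 [-0.0189  0.079   0.1056]
   548 [-0.0174  0.0791  0.1069]
   552 [-0.0148  0.0792  0.1067]
   556 [-0.0152  0.0792  0.1105]
180
   460 [-0.0546  0.0293  0.0894]
   464 [-0.0529  0.0297  0.0913]
   468 [-0.0491  0.0293  0.089 ]
   472 [-0.0475  0.0297  0.0909]
   476 [-0.0438  0.0294  0.089 ]
   480 [-0.0419  0.0297  0.0904]
   484 [-0.0392  0.0297  0.0904]
   488 [-0.0363  0.0296  0.0899]
   
[... 686 characters left out ...]
0.0899]
   476 [-0.0392 -0.0035  0.0907]
   480 [-0.0362 -0.0037  0.0903]
   484 [-0.0337 -0.0035  0.0908]
   488 [-0.03   -0.004   0.0894]
   492 [-0.0273 -0.0039  0.0897]
   496 [-0.0253 -0.0035  0.0909]
   500 [-0.0217 -0.0039  0.0898]
   504 [-0.019  -0.0039  0.09  ]
   508 [-0.0232 -0.0002  0.1   ]
   512 [-0.0216  0.0003  0.1016]
   516 [-0.0198  0.0008  0.1028]
   520 [-0.0174  0.001   0.1033]
   524 [-0.016   0.0016  0.1051]
   528 [-0.0147  0.0022  0.1069]
   532 [-0.0121  0.0023  0.1071]
   536 [-0.0112  0.0031  0.1093]
   540 [-0.0088  0.0032  0.1097]
   544 [-0.0068  0.0035  0.1107]
   548 [-0.0119  0.0069  0.1198]
   552 [-0.0111  0.0077  0.122 ]
   556 [-0.0087  0.0077  0.1222]
```

Emit:
play_rows --rows "-3 -0.5 0 0 -1;0 0 -4 0 -1;0 0 -4 0 -1;0 0 -4 0 -1;0 0 -3 0 -1;0 0 0 0 -1;0 0 0 0 -1"

```text
time_s: 14.75
tool_pos: [0.4582, -0.0916, 0.0058]
tool_rot: [[-0.172, 0.985, -0.002], [0.985, 0.172, 0.001], [0.001, -0.002, -1.0]]
wrist_force: [0.2, -0.3, 0.3]
finger_gap: 1.002
gripper_force: 0.0
```

Emit:
play_rows --rows "0.98 0.17 0 0 -1;0.98 0.17 0 0 -1;0.98 0.17 0 0 -1;0.5 0.09 0 0 -1;0.5 0.09 0 0 -1;0 0 0 0 -1;0 0 0 0 -1"

```text
time_s: 15.45
tool_pos: [0.498, -0.0849, 0.0062]
tool_rot: [[-0.172, 0.985, -0.0], [0.985, 0.172, 0.0], [0.0, -0.0, -1.0]]
wrist_force: [-0.7, 0.1, 0.4]
finger_gap: 1.001
gripper_force: 0.0
```

Emit:
play_rows --rows "0.3 0.05 0 0 -1;0.3 0.05 0 0 -1;0.2 0.03 0 0 -1;0 0 0 0 -1;0 0 0 0 -1"

```text
time_s: 15.95
tool_pos: [0.5064, -0.0837, 0.0063]
tool_rot: [[-0.172, 0.985, 0.0], [0.985, 0.172, -0.0], [-0.0, 0.0, -1.0]]
wrist_force: [0.3, 0.5, -0.6]
finger_gap: 0.999
gripper_force: 0.0
```

Emit:
play_rows --rows "0.2 0.03 0 0 -1;0 0 0 0 -1;0 0 0 0 -1"

```text
time_s: 16.25
tool_pos: [0.5084, -0.0834, 0.0064]
tool_rot: [[-0.172, 0.985, 0.0], [0.985, 0.172, -0.0], [-0.0, 0.0, -1.0]]
wrist_force: [-0.2, 0.3, -0.3]
finger_gap: 1.0
gripper_force: 0.0
```

Emit:
play_rows --rows "0.2 0.03 0 0 -1;0 0 0 0 -1;0.2 0.03 0 0 -1;0 0 0 0 -1;0 0 0 0 -1"

```text
time_s: 16.75
tool_pos: [0.5083, -0.0822, 0.0045]
tool_rot: [[-0.172, 0.985, -0.009], [0.985, 0.172, 0.002], [0.003, -0.009, -1.0]]
wrist_force: [-11.8, -2.9, 1.1]
finger_gap: 0.999
gripper_force: 0.0
```

```bash
python3 - <<'E'
from h import *
w=robot.get_image('wrist');K=np.array([.648,-.0535]);ex=np.array([.985,.172]);ey=np.array([-.172,.985])
for v in (60,120):
  for u in range(380,560,8):
    P=depth(w,u,v);d=P[:2]-K;print('  ',u,np.round([d@ex,d@ey,P[2]],4))
save('w5',w['color'])
E
```

```text
380 [-0.1044  0.0912 -0.0004]
   388 [-0.1012  0.0912 -0.0002]
   396 [-0.0982  0.0912  0.0007]
   404 [-0.0947  0.0914 -0.0001]
   412 [-0.0913  0.0915 -0.0006]
   420 [-0.0883  0.0915  0.0004]
   428 [-0.085   0.0916  0.0003]
   436 [-0.0819  0.0916  0.001 ]
   444 [-0.0782  0.0919 -0.    ]
   452 [-0.075   0.092   0.0004]
   460 [-0.0713  0.0922 -0.0002]
   468 [-0.0686  0.0922  0.0011]
   476 [-0.0684  0.0915  0.0073]
   484 [-0.0685  0.0908  0.0136]
   492 [-0.0686  0.0902  0.0193]
   500 [-0.0681  0.0897  0.0235]
   508 [-0.0695  0.0889  0.0306]
   516 [-0.0677  0.0888  0.0322]
   524 [-0.0689  0.0881  0.0384]
   532 [-0.0672  0.0881  0.0398]
   540 [-0.0682  0.0875  0.045 ]
   548 [-0.0679  0.0873  0.0481]
   556 [-0.0677  0.087   0.0512]
   380 [-0.1034  0.0676  0.0014]
   388 [-0.0999  0.0676  0.0008]
   396 [-0.0963  0.0676  0.    ]
   404 [-0.0929  0.0677 -0.    ]
   412 [-0.0896  0.0677  0.0003]
   420 [-0.0863  0.0678  0.0007]
   428 [-0.0824  0.0678 -0.0004]
   436 [-0.0792  0.0679  0.0001]
   444 [-0.0754  0.068  -0.0006]
   452 [-0.0716  0.0681 -0.0011]
   460 [-0.0684  0.0682 -0.0005]
   468 [-0.0644  0.0682 -0.0013]
   476 [-0.0678  0.0687  0.0116]
   484 [-0.068   0.069   0.0176]
   492 [-0.0685  0.0692  0.0239]
   500 [-0.0676  0.0694  0.0274]
   508 [-0.0675  0.0696  0.032 ]
   516 [-0.0675  0.0698  0.0364]
   524 [-0.068   0.0701  0.0411]
   532 [-0.0683  0.0703  0.0454]
   540 [-0.0682  0.0704  0.0488]
   548 [-0.0689  0.0706  0.053 ]
   556 [-0.0674  0.0708  0.0543]
```

The board's outer face now sits at −68 mm, which is the box front (−56 mm) plus the 12 mm board, so it's shut. A slight extra nudge, then back off and go to the green key.

Emit:
play_rows --rows "0.1 0.02 0 0 -1;0 0 0 0 -1;-2 -0.35 0 0 -1;-2 -0.35 0 0 -1;0 0 4 0 -1;0 0 4 0 -1;0 0 4 0 -1;0 0 3 0 -1;0 0 0 0 -1;0 0 0 0 -1"

```text
time_s: 17.8
tool_pos: [0.4737, -0.0898, 0.1569]
tool_rot: [[-0.172, 0.985, 0.002], [0.985, 0.172, -0.001], [-0.001, 0.002, -1.0]]
wrist_force: [-0.0, -0.6, -0.3]
finger_gap: 1.003
gripper_force: 0.0
```

```bash
python3 - <<'E'
from h import *
w=robot.get_image('wrist');t=robot.get_image('top')
save('p4',np.hstack([cv2.resize(t['color'][120:300,240:420],(400,400)),cv2.resize(w['color'],(400,400))]))
E
```

```text
(no output)
```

View pics/p4.png

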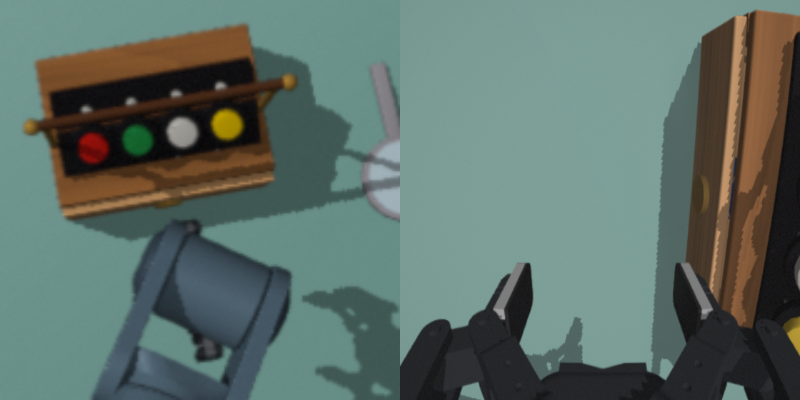

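The drawer is shut flush in both views and all four tell-tale pegs stand out. Moving to 40 mm out along the green key's axis.

Emit:
play_rows --rows "1 1.2 0 0 -1;2 1.2 0 0 -1;2 1.2 0 0 -1;2 1.2 0 0 -1;2 0 0 0 -1;0.4 0 0 0 -1;0 0 0 0 -1;0 0 0 0 -1"

```text
time_s: 18.7
tool_pos: [0.5661, -0.0416, 0.1552]
tool_rot: [[-0.172, 0.985, -0.002], [0.985, 0.172, 0.001], [0.001, -0.002, -1.0]]
wrist_force: [-0.2, 0.3, 0.0]
finger_gap: 1.001
gripper_force: 0.0
```

Emit:
play_rows --rows "0.49 0.09 -0.87 0 -1;0.49 0.09 -0.87 0 -1;0.49 0.09 -0.87 0 -1;0.2 0 -0.3 0 -1;0 0 0 0 -1;0 0 0 0 -1"

```text
time_s: 19.3
tool_pos: [0.584, -0.0389, 0.1272]
tool_rot: [[-0.172, 0.985, -0.0], [0.985, 0.172, -0.0], [0.0, -0.0, -1.0]]
wrist_force: [0.3, 0.6, -0.4]
finger_gap: 0.999
gripper_force: 0.0
```

Emit:
play_rows --rows "0.2 0.03 -0.35 0 -1;0.2 0.03 -0.35 0 -1;0 0 0 0 -1;0 0 0 0 -1"

```text
time_s: 19.7
tool_pos: [0.5883, -0.0384, 0.1206]
tool_rot: [[-0.172, 0.985, 0.001], [0.985, 0.172, -0.0], [-0.0, 0.001, -1.0]]
wrist_force: [0.1, -0.9, 2.9]
finger_gap: 0.997
gripper_force: 1.2
```

Emit:
play_rows --rows "0.15 0.03 -0.26 0 -1;0 0 0 0 -1;0 0 0 0 -1"

```text
time_s: 20.0
tool_pos: [0.5898, -0.0381, 0.118]
tool_rot: [[-0.172, 0.985, 0.001], [0.985, 0.172, -0.0], [-0.0, 0.001, -1.0]]
wrist_force: [-0.3, -0.9, 3.4]
finger_gap: 0.998
gripper_force: 1.7
```

Emit:
play_rows --rows "0.15 0.03 -0.26 0 -1;0 0 0 0 -1;0.1 0.02 -0.17 0 -1;0 0 0 0 -1;0 0 0 0 -1"

```text
time_s: 20.5
tool_pos: [0.5914, -0.0379, 0.1156]
tool_rot: [[-0.173, 0.985, -0.002], [0.985, 0.173, -0.001], [-0.001, -0.003, -1.0]]
wrist_force: [-13.9, -1.6, 19.6]
finger_gap: 1.0
gripper_force: 12.1
```

Emit:
play_rows --rows "0.1 0.02 -0.17 0 -1;0 0 0 0 -1;0 0 0 0 -1"

```text
time_s: 20.8
tool_pos: [0.5917, -0.0379, 0.1154]
tool_rot: [[-0.173, 0.985, -0.005], [0.985, 0.173, -0.001], [-0.001, -0.005, -1.0]]
wrist_force: [-23.9, -1.3, 31.0]
finger_gap: 1.002
gripper_force: 19.1
```

Emit:
play_rows --rows "-0.5 -0.08 0.9 0 -1;-0.5 -0.09 0.87 0 -1;-0.5 -0.09 0.87 0 -1;-0.5 -0.09 0.87 0 -1;-0.5 -0.09 0.87 0 -1;0 0 0 0 -1"

```text
time_s: 21.4
tool_pos: [0.5682, -0.0419, 0.1568]
tool_rot: [[-0.172, 0.985, 0.002], [0.985, 0.172, -0.001], [-0.001, 0.002, -1.0]]
wrist_force: [0.7, 0.1, 0.3]
finger_gap: 0.997
gripper_force: 0.0
```

```bash
cat > peg.py <<'E'
from h import *
print(robot.read_state()['tool_pos'],robot.read_state()['wrist_force'])
t=robot.get_image('top');sd=robot.get_image('side')
# peg = key + 40mm up slope; compare white pixel counts in both views
keys=dict(red=(.6346,.0222),green=(.6443,-.0283),white=(.653,-.079),yellow=(.6615,-.13))
for k,(x,y) in keys.items():
    o=[]
    for c in(t,sd):
        Tc=np.linalg.inv(c['world_from_camera'])
        p=np.array([[x+.0346*.985,y+.0346*.172,.150]])
        uv=cv2.projectPoints(p,cv2.Rodrigues(Tc[:3,:3])[0],Tc[:3,3],c['mtx'],c['dist'])[0][0,0]
        u,v=uv.round().astype(int);a=c['color'][v-5:v+6,u-5:u+6].astype(int)
        m=(a.min(2)>110);zz=[depth(c,u-5+j,v-5+i)[2] for i,j in np.argwhere(m)]
        o+=[(int(u),int(v)),int(m.sum()),int(a.min(2).max()),np.round(np.median(zz),4) if zz else None]
    print(k,o)
save('peg%d'%int(robot.read_state()['time_s']*10),np.hstack([cv2.resize(t['color'][140:220,250:370],(450,300)),cv2.resize(sd['color'][165:235,230:300],(300,300))]))
E
python3 peg.py; ls pics
```

```text
[ 0.56816149 -0.0419327   0.15679123] [0.73987405 0.05564911 0.31680187]
red [(279, 172), 4, 141, np.float64(0.1491), (249, 205), 5, 191, np.float64(0.1419)]
green [(299, 168), 8, 144, np.float64(0.1398), (257, 197), 14, 214, np.float64(0.1416)]
white [(319, 165), 6, 138, np.float64(0.149), (265, 190), 25, 218, np.float64(0.1438)]
yellow [(339, 162), 9, 149, np.float64(0.15), (272, 184), 22, 214, np.float64(0.149)]
p1.png
p2.png
p3.png
p4.png
peg215.png
side0.png
top0.png
w0.png
w1.png
w2.png
w3.png
w5.png
```

Green's peg now reads 140 mm against about 149 mm for the others, so it's sunk. On to yellow.

Emit:
play_rows --rows "0.3 -2 0 0 -1;0.4 -2 0 0 -1;0.3 -2 0 0 -1;0.4 -2 0 0 -1;0.3 -2.1 0 0 -1;0 0 0 0 -1;0 0 0 0 -1"

```text
time_s: 22.2
tool_pos: [0.5848, -0.1428, 0.1549]
tool_rot: [[-0.171, 0.985, -0.001], [0.985, 0.171, 0.001], [0.001, -0.001, -1.0]]
wrist_force: [-0.7, 0.1, 0.2]
finger_gap: 0.997
gripper_force: 0.0
```

Emit:
play_rows --rows "0.5 0.07 -0.87 0 -1;0.5 0.07 -0.87 0 -1;0.5 0.07 -0.87 0 -1;0.4 0.05 -0.6 0 -1;0 0 0 0 -1;0 0 0 0 -1"

```text
time_s: 22.8
tool_pos: [0.6038, -0.1398, 0.123]
tool_rot: [[-0.173, 0.985, -0.001], [0.985, 0.173, 0.0], [0.0, -0.001, -1.0]]
wrist_force: [-0.3, -0.6, -0.5]
finger_gap: 1.002
gripper_force: 0.0
```

Emit:
play_rows --rows "0.15 0.03 -0.26 0 -1;0.15 0.03 -0.26 0 -1;0 0 0 0 -1;0 0 0 0 -1"

```text
time_s: 23.2
tool_pos: [0.6071, -0.1396, 0.1185]
tool_rot: [[-0.172, 0.985, 0.0], [0.985, 0.172, -0.0], [-0.0, 0.0, -1.0]]
wrist_force: [-2.0, 0.2, 2.3]
finger_gap: 0.998
gripper_force: 1.6
```

Emit:
play_rows --rows "0.15 0.03 -0.26 0 -1;0 0 0 0 -1;0.1 0.02 -0.17 0 -1;0 0 0 0 -1;0 0 0 0 -1"

```text
time_s: 23.7
tool_pos: [0.6089, -0.1394, 0.1156]
tool_rot: [[-0.173, 0.985, -0.002], [0.985, 0.173, -0.001], [-0.0, -0.002, -1.0]]
wrist_force: [-12.6, 1.2, 14.8]
finger_gap: 0.999
gripper_force: 9.0
```

Emit:
play_rows --rows "0.1 0.02 -0.17 0 -1;0 0 0 0 -1;0 0 0 0 -1"

```text
time_s: 24.0
tool_pos: [0.6092, -0.1394, 0.1153]
tool_rot: [[-0.173, 0.985, -0.004], [0.985, 0.173, -0.001], [-0.0, -0.004, -1.0]]
wrist_force: [-21.0, 1.3, 24.1]
finger_gap: 0.995
gripper_force: 15.4
```

Emit:
play_rows --rows "-0.5 -0.08 0.9 0 -1;-0.5 -0.09 0.87 0 -1;-0.5 -0.09 0.87 0 -1;-0.5 -0.09 0.87 0 -1;-0.5 -0.09 0.87 0 -1;0 0 0 0 -1"

```text
time_s: 24.6
tool_pos: [0.5857, -0.1436, 0.1575]
tool_rot: [[-0.172, 0.985, 0.002], [0.985, 0.172, -0.001], [-0.001, 0.002, -1.0]]
wrist_force: [0.1, 0.4, 0.3]
finger_gap: 0.998
gripper_force: 0.0
```

```bash
python3 peg.py
```

```text
[ 0.58573372 -0.14361112  0.15749645] [0.12598379 0.42895698 0.31674952]
red [(279, 172), 4, 141, np.float64(0.1493), (249, 205), 6, 192, np.float64(0.1435)]
green [(299, 168), 8, 142, np.float64(0.1407), (257, 197), 14, 218, np.float64(0.1409)]
white [(319, 165), 6, 138, np.float64(0.1471), (265, 190), 25, 222, np.float64(0.1434)]
yellow [(339, 162), 8, 148, np.float64(0.1413), (272, 184), 7, 187, np.float64(0.1425)]
```

Emit:
play_rows --rows "-0.3 1.2 0 0 -1;-0.4 2 0 0 -1;-0.3 2 0 0 -1;-0.4 2 0 0 -1;-0.3 2 0 0 -1;-0.4 2 0 0 -1;-0.3 2 0 0 -1;-0.3 2 0 0 -1;0 0 0 0 -1;0 0 0 0 -1"

```text
time_s: 25.7
tool_pos: [0.5579, 0.0099, 0.1556]
tool_rot: [[-0.174, 0.985, -0.0], [0.985, 0.174, -0.0], [0.0, -0.0, -1.0]]
wrist_force: [-0.7, -0.0, 0.1]
finger_gap: 1.001
gripper_force: 0.0
```

Emit:
play_rows --rows "0.5 0.07 -0.87 0 -1;0.5 0.07 -0.87 0 -1;0.5 0.07 -0.87 0 -1;0.4 0.02 -0.65 0 -1;0 0 0 0 -1;0 0 0 0 -1"

```text
time_s: 26.3
tool_pos: [0.5772, 0.0109, 0.1229]
tool_rot: [[-0.172, 0.985, -0.001], [0.985, 0.172, -0.0], [0.0, -0.001, -1.0]]
wrist_force: [-1.3, -0.5, 0.7]
finger_gap: 1.003
gripper_force: 0.5
```

Emit:
play_rows --rows "0.15 0.03 -0.26 0 -1;0.15 0.03 -0.26 0 -1;0 0 0 0 -1;0 0 0 0 -1"

```text
time_s: 26.7
tool_pos: [0.5805, 0.0116, 0.1184]
tool_rot: [[-0.172, 0.985, 0.0], [0.985, 0.172, -0.0], [-0.0, 0.0, -1.0]]
wrist_force: [-3.1, -1.5, 1.9]
finger_gap: 1.007
gripper_force: 1.6
```

Emit:
play_rows --rows "0.15 0.03 -0.26 0 -1;0 0 0 0 -1;0.1 0.02 -0.17 0 -1;0 0 0 0 -1;0 0 0 0 -1"

```text
time_s: 27.2
tool_pos: [0.5823, 0.0118, 0.1156]
tool_rot: [[-0.173, 0.985, -0.003], [0.985, 0.173, -0.001], [-0.001, -0.003, -1.0]]
wrist_force: [-14.5, -3.5, 16.1]
finger_gap: 0.997
gripper_force: 10.6
```

Emit:
play_rows --rows "0.1 0.02 -0.17 0 -1;0 0 0 0 -1;0 0 0 0 -1"

```text
time_s: 27.5
tool_pos: [0.5826, 0.0118, 0.1153]
tool_rot: [[-0.173, 0.985, -0.005], [0.985, 0.173, -0.001], [-0.001, -0.005, -1.0]]
wrist_force: [-25.1, -3.4, 27.3]
finger_gap: 0.999
gripper_force: 17.8
```

Emit:
play_rows --rows "-0.5 -0.08 0.9 0 -1;-0.5 -0.09 0.87 0 -1;-0.5 -0.09 0.87 0 -1;-0.5 -0.09 0.87 0 -1;-2 -0.3 1 0 -1;-3 -0.5 1 0 -1;-3 -0.5 1 0 -1;-3 -0.5 0 0 -1;0 0 0 0 -1;0 0 0 0 -1"

```text
time_s: 28.5
tool_pos: [0.454, -0.0091, 0.1776]
tool_rot: [[-0.172, 0.985, 0.001], [0.985, 0.172, -0.0], [-0.0, 0.001, -1.0]]
wrist_force: [0.8, -0.4, 0.2]
finger_gap: 1.0
gripper_force: 0.0
```

```bash
python3 peg.py; python3 - <<'E'
from h import *
t=robot.get_image('top');sd=robot.get_image('side')
save('fin',np.hstack([cv2.resize(t['color'][120:290,130:450],(480,255)),cv2.resize(sd['color'][160:270,210:340],(302,255))]))
E
```

```text
[ 0.45396756 -0.00911234  0.1775813 ] [ 0.78451514 -0.43319812  0.24204747]
red [(279, 172), 7, 144, np.float64(0.1409), (249, 205), 3, 192, np.float64(0.1408)]
green [(299, 168), 8, 142, np.float64(0.1425), (257, 197), 14, 216, np.float64(0.141)]
white [(319, 165), 6, 138, np.float64(0.1484), (265, 190), 23, 219, np.float64(0.1444)]
yellow [(339, 162), 8, 147, np.float64(0.1406), (272, 184), 7, 184, np.float64(0.1403)]
```

View pics/fin.png

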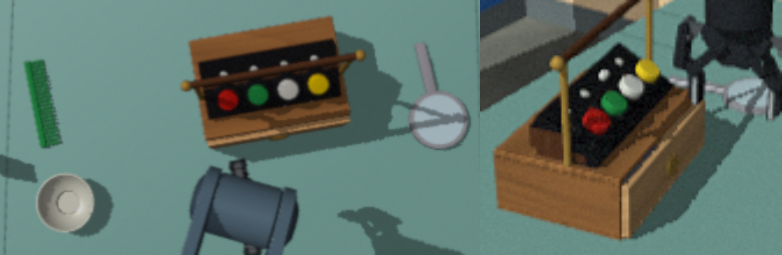

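The final view shows the drawer flush, the red, green and yellow pegs sunk (about 141 mm) and the white peg out (148 mm). The comb, dish and mirror look unmoved and the arm is clear of everything.

```bash
python3 -c "
from cell import robot
print(robot.sign_off())"
```

```text
the job is handed in; nothing more can be done
None
```

The tin was upright in the drawer when last seen, just before shutting; the drawer is shut, green, yellow and red were pressed in that order, white was never pressed, and the job was handed in at about 29 s.

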